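Set up a gear shaft and hold the inspection mirror over it

TASK

Pick the shaft that carries two gears out of the tray of pump parts, lay it across the two V-blocks of the inspection fixture so that it rests in both notches with the gears between the blocks, and let go of it. Then raise the fixture's hinged mirror flap by its bar to 60 degrees from lying flat (within 5 degrees) and keep holding it there: the flap would fall shut by itself, so the program finishes with the gripper still holding it up, steady, for the inspection picture. Leave the other parts and tools where they lie, and do not drop the shaft.

Things in the scene. Friction and masses are not known exactly. Their poses are not given: they have to be found in the camera images.
- shaft: Target: steel shaft, 16 mm diameter, 124 mm long, with two gears 36 mm across and 16 mm wide centred 30 mm each side of its middle (44 mm bare between). Origin on the axis at mid-length, x along the axis. About 0.3 kg. Lies on its gears in any of the tray's four places, roughly along the tray's x, axis 22 mm above the bench. Neighbours may be 40 mm from its axis: open the gripper part way.
- tray: Grey open tray, fixed, 190 mm (its x) by 310 mm (its y), 40 mm high, walls and floor 4 mm. Origin under its centre on the bench. Holds four parts side by side along its y, 68 mm apart.
- fixture: Fixed inspection fixture: grey base plate 205 (x) by 150 (y) by 12 mm, two dark V-blocks at the end nearer the robot, a mirror flap behind them. Origin on the bench; x points from the V-blocks to the flap's bar, y along the V-blocks' common axis, parallel to the hinge. V-blocks at x = -90 mm, hinge at x = -15 mm, bar at x = +110 mm when shut.
- cradle (a point): Where the middle of the shaft's axis lies when seated: midway between the V-blocks, 50 mm above the bench, shaft along the fixture's y, either way round. Each block is 10 mm wide along y, 46 to 56 mm from this point; its 90 degree notch opens upward, rims about 57 mm above the bench. The gears go between the blocks with 8 mm of play each way.
- flap (a joint): Angle of the mirror flap, rad: 0 lying flat (shut, as at the start), growing as the bar end rises, stop at 1.4. Weight and a soft spring close it if let go; holding it takes about 2 N at the bar. Wanted: 1.047 (60 degrees).
- flap_hinge (a point): Middle of the flap's hinge line, 50 mm above the bench, 75 mm beyond the V-blocks; the line runs along the fixture's y.
- flap_bar (a point): Middle of the flap's round steel grip bar, 12 mm diameter, along the fixture's y, held by side arms 51 mm each side; 125 mm from the hinge line. Shut: 50 mm above the bench, only bench beneath. The plate (85 x 110 x 6 mm) ends 40 mm short of the bar, so a finger fits between. The bar turns between gripping fingers as the flap rises; opening swings it up and back towards the V-blocks.
- roller: Bystander: steel drum 36 mm in diameter and 70 mm long with 16 mm stub ends, 100 mm overall; lies in the tray. Leave it alone.
- pin: Bystander: plain straight steel pin, 16 mm in diameter, 124 mm long, no gears; lies in the tray. Leave it alone.
- bearing: Bystander: steel ring 44 mm across, 14 mm high; lies flat in the tray. Leave it alone.
- housing: Bystander: dark cast pump housing, 80 x 100 mm foot, 74 mm high, 1.6 kg, on the bench. Leave it alone.
- gearwheel: Bystander: flat steel wheel 68 mm across with a hub, 28 mm high, on the bench. Leave it alone.
- bush: Bystander: flanged brass bush, 52 mm across, 40 mm high, on the bench. Leave it alone.
- screwdriver: Bystander: screwdriver lying on the bench beyond the tray. Leave it alone.
- caliper: Bystander: caliper lying on the bench near the robot. Leave it alone.
There are look-alikes about, which are no part of the job. Leave any orange look-alike of the shaft alone.

How it is judged:
By the outcome, as a careful person would: the job done as asked, in the order asked, and still so for the second after the job is handed in, while the arm keeps its last pose, push and grip.
It also fails if it takes over 58 s, if anything falls off the work surface, if the arm or the gripper's body presses on something with over 40 N, if the wrist force passes 120 N, or if a joint passes its speed limit or range.

ROBOT

A 6-joint arm with a two-finger parallel gripper is mounted at the origin on the work surface. World frame = base frame: x ahead of the robot, y to its left, z up, the work surface at z = 0. Lengths are in mm, angles in rad, forces in N, time in s.
With the tool pointing down it reaches from about 275 to 1000 mm from the base axis. Payload 8.4 kg.
Tool frame: the origin (TCP) lies at the very end of the fingers, on their centre line; the grasp point (between the pads) lies 19 mm behind it; z points along the fingers, y is the direction in which the jaws open and shut (so a half turn about z gives the same grasp; the last joint's range is limited). The gripper opens to 85 mm and grips with 20 to 120 N. Pads are 22 mm wide; open, the fingers measure 114 mm over their backs; the gripper's body (76 mm by 85 mm) begins 54 mm behind the grasp point. The pads swing forward as they close: fully open they stand 13 mm farther back than shut.
Start: joints at [1.195, 0.353, 1.633, -0, 1.155, -0.002], TCP at [228.221, 581.845, 231.281] pointing down, gripper open.
Joint ranges: [-2.63, 2.63], [-0.92, 2.1], [0.06, 2.66], [-1.3, 4.44], [0, 2.69], [-3.02, 3.02]. Speed limits (rad/s): [2.22, 2.22, 2.79, 3.14, 3.14, 3.14].

INTERFACE

Orientations are given as [roll, pitch, yaw] about the fixed x, y, z axes, in that order (R = Rz(yaw) Ry(pitch) Rx(roll)).
In Python, from rig import r gives the robot as it stands.
- The arm moves only by the tool move_arm, never from a script. Its argument "increments" is a list of rows, each an object of numbers: "tx", "ty", "tz": the shift along the tool's x, y, z in cm; "rx", "ry", "rz": the turn, a rotation vector about the tool's x, y, z in degrees; "gripper": the gripper's target within -1 to 1 (fully open at 1, half-way at 0, shut at -1). A call has 1 to 12 rows; each row shifts and turns the commanded pose from where the row before left it, along the tool's axes as they then stand; what a row does not reach is not made up. A row lasts 1/10 s, in which the tool goes at most 50 mm and 8.59 degrees, less where a joint would pass 70% of its speed; a pose out of reach is approached as far as the arm can. A call is refused whole if a number of a shift passes 5 or a number of a turn 8.59, either way. A call with a gripper value outside its range is refused whole. The fingers move at their own pace and stop on an object; "squeeze" is the grip in N (left out, the last holds). Time passes only in rows, so rows that do not move let the fingers close. It gives the time, the measured TCP pose, the force and the opening at its end, in the units of the state.
- r.sense(): the state, without advancing time (a new reading comes with each control period).
- r.grab_frame(name): name is "scene" or "side" or "wrist"; returns (picture, depth): 384x512x3 uint8, red, green, blue; 384x512 float32, mm along the optical axis (not along the pixel's ray), 0 where there is no reading.
- r.camera_model(name): a dict with "fx", "fy", "cx", "cy" (pixels), "k1" (the pictures are not rectified: a ray, as slopes to the right and down, at radius r is drawn at 1 + k1 r^2 times it, then the intrinsics apply), "R" (3x3) and "t" (3): a world point X has camera coordinates R X + t; the wrist camera has in their place "hand_eye" (4x4, takes a point from camera to tool coordinates, whose origin is the TCP and whose axes are the flange's). Camera axes: x right, y down, z forward; pixel columns grow to the right and rows downward; lengths in mm; the calibration is good to about 2 mm. A picture is of the moment at which its call begins: read the wrist's pose just before it. camera_model takes no time and is no camera call.
- r.sign_off(): hands the job in, once; it reports no verdict.
Trained networks look in the newest picture that a camera, given by its name, has taken for a name from the list of things; names that differ only in an ending like _2 or _b are one class to them, and where a whole thing is asked for, a point or a joint stands for the part that bears it (a point fixed in the world has none). Each returns a list of dicts, best first, with "confidence" (0 to 1); they miss things now and then, are a little off and sometimes report something else, mostly with a low value. They report only what shows in the picture. A call takes as long as a camera call. They do not tell look-alikes from the thing itself.
- r.cut_out(query, camera): "mask" (384x512 bool, what is visible of it) and "bbox" ([left, top, right, bottom] in pixels, round what is visible of it).
- r.place_of(query, camera): "location" ([row, column] in pixels: a listed point, or the origin of a listed thing).
The state is a dict: "clock": time; "qpos": joint angles; "qvel": joint speeds; "joint_efforts": joint torques, N m; "eef_pos": TCP position; "tcp_rot": TCP orientation; "contact_force": force on the tool from outside, world axes, zero at the start; "wrist_torque": the same for the moment, N m; "opening": opening from 0.0 (shut) to 1.0 (fully open).
Only numpy, scipy, OpenCV 4.12 (cv2) and the standard library are available. Lean on these libraries where they do the work, as an engineer would, in place of code of your own. Each camera call takes 0.05 s, during which the arm holds its last target. There are 200 camera calls.

## Working session

There is one attempt and no reset: what is moved stays moved. The work goes in short steps, Python scripts to look and compute and a tool call to move; the robot and the scene stay as the last step left them, time stands still between calls to the robot, and variables do not carry over. Pictures are saved under pics/ and viewed, about 8 in all and at most 12, crops included, and the job is handed in when it is done.

Besides the shell and the picture viewer there is one more tool, called in YAML: its name, and indented under it one key for each argument. move_arm: Moves the arm, as the interface text tells. Its arguments: {"type":"object","properties":{"increments":{"type":"array","items":{"type":"object","properties":{"tx":{"type":"number"},"ty":{"type":"number"},"tz":{"type":"number"},"rx":{"type":"number"},"ry":{"type":"number"},"rz":{"type":"number"},"gripper":{"type":"number"}}}},"squeeze":{"type":"number"}},"required":["increments"]}

```bash
ls; mkdir -p pics; cat > h.py <<'E'
import numpy as np, cv2
from rig import r
from scipy.spatial.transform import Rotation as Ro
def pose():
    s=r.sense(); return s, Ro.from_euler('xyz',s['tcp_rot']).as_matrix(), np.array(s['eef_pos'])
def cam(name):
    m=r.camera_model(name)
    if 'R' in m and name!='wrist':
        R=np.array(m['R']);t=np.array(m['t']); return m,R.T,-R.T@t
    s,Rt,p=pose(); H=np.array(m['hand_eye']); return m,Rt@H[:3,:3],Rt@H[:3,3]+p
def rays(m,u,v):
    K=np.array([[m['fx'],0,m['cx']],[0,m['fy'],m['cy']],[0,0,1]],float)
    pts=np.stack([np.ravel(u),np.ravel(v)],-1).astype(float).reshape(-1,1,2)
    q=cv2.undistortPoints(pts,K,np.array([m['k1'],0,0,0],float)).reshape(-1,2)
    return np.c_[q,np.ones(len(q))]
def xyz(c,d):
    m,R,o=c; h,w=d.shape; v,u=np.mgrid[:h,:w]
    P=rays(m,u,v)*d.reshape(-1,1); W=P@R.T+o; W[d.ravel()<=0]=np.nan
    return W.reshape(h,w,3)
def onz(c,u,v,z):
    m,R,o=c; k=(rays(m,[u],[v])@R.T)[0]; return o+k*(z-o[2])/k[2]
def save(n,im): cv2.imwrite('pics/'+n+'.png',cv2.cvtColor(im,cv2.COLOR_RGB2BGR))
E
python3 - <<'E'
from h import *
ims=[]
for n in ['scene','side','wrist']:
    c=cam(n); im,d=r.grab_frame(n); np.savez(''+n,im=im,d=d,R=c[1],o=c[2]); ims.append(im)
    for q in ['shaft','fixture','cradle','flap_bar','flap_hinge','tray']:
        for e in r.place_of(q,n)[:3]:
            row,col=e['location']; z={'shaft':22,'cradle':50,'flap_bar':50,'flap_hinge':50}.get(q,0)
            print(n,q,round(e['confidence'],2),np.round([row,col]),np.round(onz(c,col,row,z)))
save('a',np.hstack(ims[:2])[:, :]); 
cv2.imwrite('pics/a.png',cv2.resize(cv2.imread('pics/a.png'),(800,300)))
save('scene',ims[0])
print(r.sense())
E
```

```text
pics
scene shaft 0.82 [163. 332.] [489. 283.  22.]
scene shaft 0.68 [115. 306.] [284. 320.  22.]
scene shaft 0.53 [185. 426.] [690. 478.  22.]
scene fixture 0.92 [228. 221.] [ 512. -107.    0.]
scene cradle 0.67 [201. 199.] [ 434. -133.   50.]
scene flap_bar 0.77 [253. 242.] [627. -98.  50.]
scene flap_hinge 0.68 [220. 215.] [ 510. -120.   50.]
scene tray 0.75 [173. 322.] [495. 243.   0.]
side shaft 0.63 [119. 196.] [682. 479.  22.]
side shaft 0.56 [192. 126.] [269. 315.  22.]
side shaft 0.49 [163. 193.] [503. 283.  22.]
side fixture 0.77 [227. 288.] [ 521. -118.    0.]
side cradle 0.66 [233. 275.] [ 441. -137.   50.]
side flap_bar 0.97 [194. 310.] [ 630. -104.   50.]
side flap_bar 0.2 [164. 288.] [691.  36.  50.]
side flap_hinge 0.68 [223. 284.] [ 485. -130.   50.]
side tray 0.78 [176. 201.] [496. 236.  -0.]
wrist shaft 0.83 [264.  87.] [270. 318.  22.]
{'clock': 1.05, 'qpos': array([ 1.19458325e+00,  3.52934369e-01,  1.63338205e+00,  1.29772368e-05,
        1.15520077e+00, -2.42748915e-03]), 'qvel': array([-8.77407908e-05, -6.58928669e-04,  1.00720751e-03,  1.11407269e-03,
       -2.40044552e-04,  7.82220001e-05]), 'joint_efforts': array([-1.97764151e-03, -6.05188537e+01, -3.42440200e+01,  2.26437749e-05,
        9.95793016e-04,  3.24344413e-06]), 'eef_pos': array([228.2323    , 581.85572982, 231.32968187]), 'tcp_rot': array([ 3.14151716e+00, -1.16897228e-05,  2.76780183e+00]), 'contact_force': array([-0.89134201,  0.5366428 ,  0.67671457]), 'wrist_torque': array([-0.01185004,  0.03302814,  0.00684045]), 'opening': 0.997153112430709}
```

View pics/scene.png

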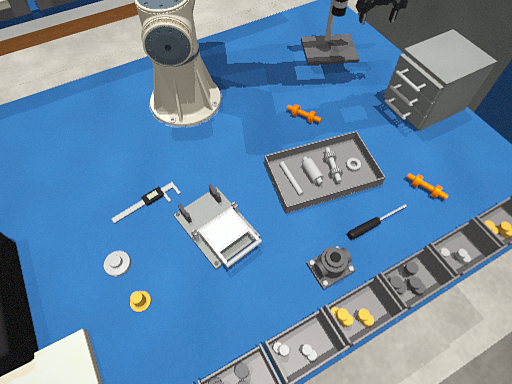

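View pics/a.png

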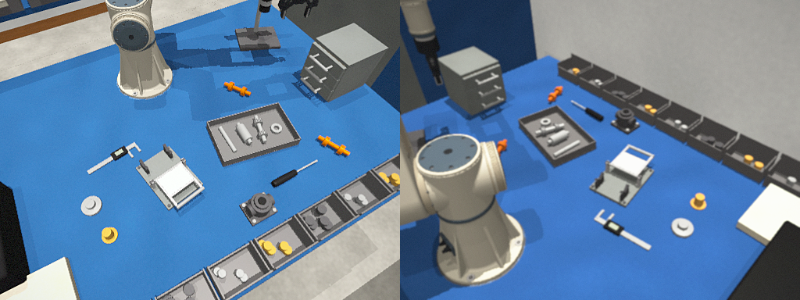

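The scene picture shows the tray with, from left to right, pin (290,178), roller (313,170), the steel two-gear shaft (332,163) and bearing (353,163). The orange look-alikes are outside the tray at (303,113) and (427,186). The fixture is at (220,228), with V-blocks at (183,212) and (215,192) and the bar near (243,253).

```bash
cat >> h.py <<'E'
def plan(p,yaw,Rg=None,n=None):
    "total tool-frame shift (cm) & rotvec (deg) from now to pose; tool down at yaw"
    s,R,o=pose(); G=Ro.from_euler('xyz',[np.pi,0,yaw]).as_matrix() if Rg is None else Rg
    print('shift cm',np.round(R.T@(np.array(p)-o)/10,2),'rot deg',np.round(np.degrees(Ro.from_matrix(R.T@G).as_rotvec()),2))
E
python3 - <<'E'
from h import *
c=cam('scene'); im,d=r.grab_frame('scene'); W=xyz(c,d)
for q in ['shaft','pin','roller','tray','fixture','flap_bar']:
    for e in r.cut_out(q,'scene')[:3]:
        P=W[e['mask']]; P=P[np.isfinite(P).all(1)]
        if q in('shaft','pin','roller'): P=P[P[:,2]>12]
        if q in ('flap_bar',): P=P[P[:,2]>35]
        if len(P)<5: continue
        m=np.median(P,0); (cx,cy),sz,a=cv2.minAreaRect(P[:,:2].astype(np.float32))
        w,V=np.linalg.eigh(np.cov(P[:,:2].T)); print(q,round(e['confidence'],2),e['bbox'],len(P),m.round(),np.round([cx,cy,*sz,a]),'pca ang',np.degrees(np.arctan2(V[1,1],V[0,1])).round(1), 'zmax',P[:,2].max().round())
plan([493,283,230],0)
E
```

```text
shaft 0.63 [324.2, 148.5, 344.0, 184.3] 292 [504. 276.  29.] [495. 278.  36. 125.  75.] pca ang 163.3 zmax 42.0
shaft 0.55 [409.4, 175.5, 448.5, 197.2] 280 [701. 476.  25.] [694. 477. 116.  32.  20.] pca ang -158.0 zmax 37.0
shaft 0.47 [289.1, 102.6, 320.3, 121.5] 239 [275. 318.  24.] [271. 318. 123.  37.  31.] pca ang -148.5 zmax 39.0
pin 0.69 [279.7, 163.1, 303.3, 197.5] 177 [471. 144.  18.] [471. 146.  16. 125.  88.] pca ang 176.7 zmax 22.0
roller 0.84 [301.1, 155.8, 325.7, 184.8] 323 [491. 207.  34.] [484. 212.  36. 102.  89.] pca ang 177.8 zmax 42.0
roller 0.51 [105.8, 250.4, 131.5, 273.5] 320 [ 482. -393.   14.] [ 478. -394.   62.   65.   74.] pca ang 122.9 zmax 31.0
tray 0.62 [265.8, 131.8, 385.8, 213.3] 4955 [499. 247.   4.] [482. 245. 311. 224.  80.] pca ang 82.3 zmax 44.0
tray 0.33 [306.5, 245.9, 351.5, 289.5] 1323 [767.  78.  53.] [755. 102. 122.  85.  88.] pca ang 75.7 zmax 79.0
fixture 0.98 [175.4, 183.3, 261.5, 267.0] 3878 [ 531. -121.   14.] [ 514. -115.  244.  153.   11.] pca ang -170.1 zmax 60.0
fixture 0.18 [343.9, 156.1, 359.8, 172.0] 138 [522. 340.  16.] [521. 340.  40.  43.  42.] pca ang 135.8 zmax 21.0
flap_bar 0.61 [196.9, 209.2, 262.5, 268.4] 1572 [ 558. -110.   53.] [ 568. -106.  138.  115.   11.] pca ang -168.8 zmax 58.0
shift cm [-35.56 -18.15   0.13] rot deg [  0.     0.   158.58]
```

move_arm:
  increments:
    - {"tx": -3, "ty": -1.5}
    - {"tx": -3.3, "ty": -1.7}
    - {"tx": -3.3, "ty": -1.7}
    - {"tx": -3.3, "ty": -1.7}
    - {"tx": -3.3, "ty": -1.7}
    - {"tx": -3.3, "ty": -1.7}
    - {"tx": -3.3, "ty": -1.7}
    - {"tx": -3.3, "ty": -1.7}
    - {"tx": -3.3, "ty": -1.7}
    - {"tx": -3.2, "ty": -1.6}
    - {"tx": -2.8, "ty": -1.4, "rz": -5.4, "gripper": -0.1}
    - {"gripper": -0.1}
  squeeze: 60

```text
invalid input
```

```bash
python3 - <<'E'
from h import *
c=cam('wrist'); im,d=r.grab_frame('wrist'); W=xyz(c,d)
s,R,o=pose(); print(o.round(1),s['tcp_rot'],s['opening'],s['clock'],s['qpos'].round(2))
for q in ['shaft']:
    for e in r.place_of(q,'wrist')[:2]: print('pl',e['confidence'],onz(c,e['location'][1],e['location'][0],22).round(1),e['location'])
    for e in r.cut_out(q,'wrist')[:3]:
        cv2.drawContours(im,cv2.findContours(e['mask'].astype(np.uint8),0,1)[0],-1,(255,0,0),1)
        P=W[e['mask']]; P=P[np.isfinite(P).all(1)]; P=P[(P[:,2]>14)&(P[:,2]<48)]
        if len(P)<5: continue
        (cx,cy),sz,a=cv2.minAreaRect(P[:,:2].astype(np.float32))
        w,V=np.linalg.eigh(np.cov(P[:,:2].T)); print(q,round(e['confidence'],2),e['bbox'],len(P),P.mean(0).round(1),np.round([cx,cy,*sz,a],1),'pca ang',np.degrees(np.arctan2(V[1,1],V[0,1])).round(1),np.percentile(P[:,2],98).round(1))
save('w1',im)
E
```

```text
[228.2 581.8 231.3] [3.14158715e+00 6.17874923e-06 2.76777358e+00] 1.002552797116465 1.45 [ 1.19  0.35  1.63 -0.    1.16 -0.  ]
pl 0.87 [270.8 319.5  22. ] [264.2, 88.3]
shaft 0.67 [47.0, 234.5, 113.7, 277.5] 1090 [254.1 316.4  25.4] [258.1 313.   93.1  35.5  31.6] pca ang -145.8 36.1
```

View pics/w1.png

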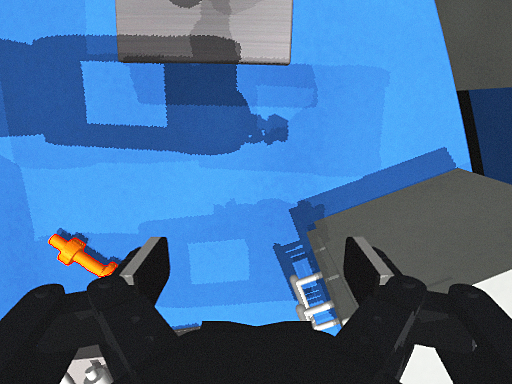

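The wrist picture shows the arm hasn't moved: an orange look-alike is at (85,255), the cabinet is at right, and only a corner of the tray is visible. The move call was refused, so I'll send it again with full rows.

move_arm:
  increments:
    - {"tx": -3, "ty": -1.5, "tz": 0, "rx": 0, "ry": 0, "rz": 0, "gripper": 1}
    - {"tx": -3.3, "ty": -1.7, "tz": 0, "rx": 0, "ry": 0, "rz": 0, "gripper": 1}
  squeeze: 60

```text
clock: 1.75
eef_pos: [275.1, 529.1, 231.2]
tcp_rot: [3.141, -0.0, 2.77]
contact_force: [0.2, 0.4, 0.0]
opening: 0.998
```

move_arm:
  increments:
    - {"tx": -3.3, "ty": -1.7, "tz": 0, "rx": 0, "ry": 0, "rz": 0, "gripper": 1}
    - {"tx": -3.3, "ty": -1.7, "tz": 0, "rx": 0, "ry": 0, "rz": 0, "gripper": 1}
    - {"tx": -3.3, "ty": -1.7, "tz": 0, "rx": 0, "ry": 0, "rz": 0, "gripper": 1}
    - {"tx": -3.3, "ty": -1.7, "tz": 0, "rx": 0, "ry": 0, "rz": 0, "gripper": 1}
    - {"tx": -3.3, "ty": -1.7, "tz": 0, "rx": 0, "ry": 0, "rz": 0, "gripper": 1}
    - {"tx": -3.3, "ty": -1.7, "tz": 0, "rx": 0, "ry": 0, "rz": 0, "gripper": 1}
    - {"tx": -3.3, "ty": -1.7, "tz": 0, "rx": 0, "ry": 0, "rz": 0, "gripper": 1}
    - {"tx": -3.3, "ty": -1.7, "tz": 0, "rx": 0, "ry": 0, "rz": 0, "gripper": 1}
    - {"tx": -2.9, "ty": -1.4, "tz": 0, "rx": 0, "ry": 0, "rz": 0, "gripper": 1}
    - {"tx": 0, "ty": 0, "tz": 0, "rx": 0, "ry": 0, "rz": -5.4, "gripper": -0.1}
    - {"tx": 0, "ty": 0, "tz": 0, "rx": 0, "ry": 0, "rz": 0, "gripper": -0.1}
    - {"tx": 0, "ty": 0, "tz": 0, "rx": 0, "ry": 0, "rz": 0, "gripper": -0.1}
  squeeze: 60

```text
clock: 2.95
eef_pos: [493.0, 282.5, 231.3]
tcp_rot: [3.142, -0.0, 2.86]
contact_force: [-0.9, 0.5, -0.0]
opening: 0.518
```

```bash
cat > w.py <<'E'
from h import *
import sys
def look(name,out=None):
    c=cam('wrist'); im,d=r.grab_frame('wrist'); W=xyz(c,d)
    s,R,o=pose(); print(o.round(1),s['tcp_rot'],s['opening'],s['clock'],s['qpos'].round(2))
    for e in r.place_of(name,'wrist')[:2]: print('pl',e['confidence'],onz(c,e['location'][1],e['location'][0],22).round(1),e['location'])
    for e in r.cut_out(name,'wrist')[:3]:
        cv2.drawContours(im,cv2.findContours(e['mask'].astype(np.uint8),0,1)[0],-1,(255,0,0),1)
        P=W[e['mask']]; P=P[np.isfinite(P).all(1)]; P=P[(P[:,2]>14)&(P[:,2]<48)]
        if len(P)<5: continue
        (cx,cy),sz,a=cv2.minAreaRect(P[:,:2].astype(np.float32))
        w,V=np.linalg.eigh(np.cov(P[:,:2].T)); print(name,round(e['confidence'],2),e['bbox'],len(P),P.mean(0).round(1),np.round([cx,cy,*sz,a],1),'pca ang',np.degrees(np.arctan2(V[1,1],V[0,1])).round(1),np.percentile(P[:,2],98).round(1))
    if out: save(out,im)
    return W,im
if __name__=='__main__': look(sys.argv[1],sys.argv[2])
E
python3 w.py shaft w2
```

```text
[492.8 282.8 231.3] [-3.14158937e+00 -1.96598617e-04  2.86034538e+00] 0.45221716948448965 3.0 [ 0.52  0.27  1.76  0.    1.12 -0.77]
pl 0.8 [495.5 283.5  22. ] [167.7, 257.0]
pl 0.66 [690.3 475.2  22. ] [264.7, 430.8]
shaft 0.94 [405.5, 226.9, 455.6, 297.6] 1438 [684.5 475.   27.1] [690.7 478.6 124.3  37.2  22.9] pca ang -157.8 36.4
shaft 0.93 [240.1, 116.2, 269.2, 216.4] 1879 [492.4 281.4  31.7] [495.5 280.4  36.4 124.1  71.9] pca ang 162.2 40.6
shaft 0.53 [261.2, 1.8, 273.0, 4.4] 62 [324.4 345.5  21.9] [324.9 346.   12.3   6.5  80.7] pca ang 76.0 26.3
```

View pics/w2.png

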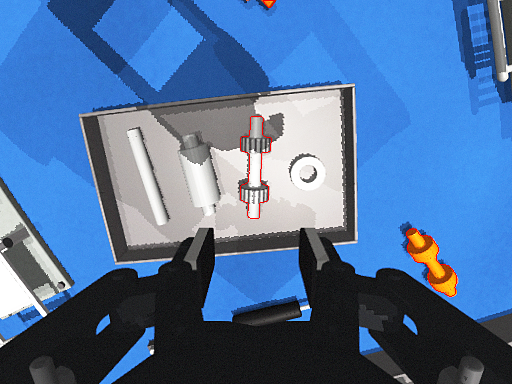

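The picture shows the steel shaft upright at (255,168), between the roller (200,172) and the bearing (308,173). The open fingers at (205,250) and (310,250) straddle it.

move_arm:
  increments:
    - {"tx": -0.3, "ty": 0, "tz": 2, "rx": 0, "ry": 0, "rz": 1.8, "gripper": -0.1}
    - {"tx": 0, "ty": 0, "tz": 3, "rx": 0, "ry": 0, "rz": 0, "gripper": -0.1}
    - {"tx": 0, "ty": 0, "tz": 3, "rx": 0, "ry": 0, "rz": 0, "gripper": -0.1}
    - {"tx": 0, "ty": 0, "tz": 3, "rx": 0, "ry": 0, "rz": 0, "gripper": -0.1}
    - {"tx": 0, "ty": 0, "tz": 2, "rx": 0, "ry": 0, "rz": 0, "gripper": -0.1}
    - {"tx": 0, "ty": 0, "tz": 0, "rx": 0, "ry": 0, "rz": 0, "gripper": -0.1}

```text
clock: 3.7
eef_pos: [493.9, 281.1, 98.7]
tcp_rot: [-3.138, -0.003, 2.831]
contact_force: [-0.3, 0.1, 0.3]
opening: 0.45
```

```bash
python3 w.py shaft w3
```

```text
[495.  281.6 100.4] [-3.13970746e+00 -1.74906377e-03  2.83077601e+00] 0.4466460013543375 3.75 [ 0.51  0.43  1.86  0.    0.86 -0.75]
pl 0.57 [496. 280.  22.] [201.1, 255.2]
shaft 0.97 [478.3, 272.9, 510.2, 346.2] 1312 [658.  460.7  24.6] [675.1 464.8  33.5  87.5  89.7] pca ang -167.6 35.7
shaft 0.67 [226.9, 119.2, 278.5, 275.4] 4713 [491.6 281.7  31.6] [496.1 280.3  36.4 124.6  72.3] pca ang 162.1 40.5
```

View pics/w3.png

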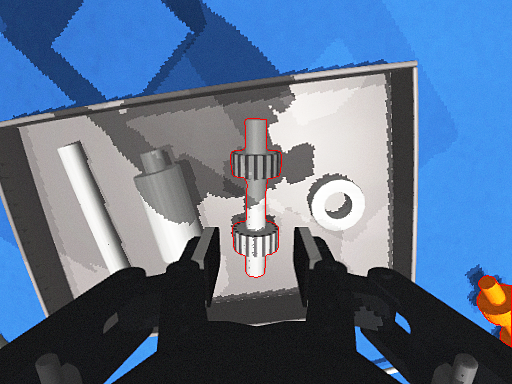

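The shaft is centred between the fingers at (255,200) and both neighbours are clear. I'll descend and grip.

move_arm:
  increments:
    - {"tx": -0.1, "ty": -0.1, "tz": 2, "rx": 0, "ry": 0, "rz": 0, "gripper": -0.1}
    - {"tx": 0, "ty": 0, "tz": 2, "rx": 0, "ry": 0, "rz": 0, "gripper": -0.1}
    - {"tx": 0, "ty": 0, "tz": 2, "rx": 0, "ry": 0, "rz": 0, "gripper": -0.1}
    - {"tx": 0, "ty": 0, "tz": 1.5, "rx": 0, "ry": 0, "rz": 0, "gripper": -0.1}
    - {"tx": 0, "ty": 0, "tz": 1, "rx": 0, "ry": 0, "rz": 0, "gripper": -0.1}
    - {"tx": 0, "ty": 0, "tz": 0.5, "rx": 0, "ry": 0, "rz": 0, "gripper": -0.1}
    - {"tx": 0, "ty": 0, "tz": 0, "rx": 0, "ry": 0, "rz": 0, "gripper": -0.1}
    - {"tx": 0, "ty": 0, "tz": 0, "rx": 0, "ry": 0, "rz": 0, "gripper": -0.1}

```text
clock: 4.65
eef_pos: [497.1, 280.6, 11.9]
tcp_rot: [3.141, 0.001, 2.831]
contact_force: [0.1, 0.3, 0.7]
opening: 0.449
```

move_arm:
  increments:
    - {"tx": 0, "ty": 0, "tz": 0, "rx": 0, "ry": 0, "rz": 0, "gripper": -1}
    - {"tx": 0, "ty": 0, "tz": 0, "rx": 0, "ry": 0, "rz": 0, "gripper": -1}
    - {"tx": 0, "ty": 0, "tz": 0, "rx": 0, "ry": 0, "rz": 0, "gripper": -1}
    - {"tx": 0, "ty": 0, "tz": 0, "rx": 0, "ry": 0, "rz": 0, "gripper": -1}
    - {"tx": 0, "ty": 0, "tz": 0, "rx": 0, "ry": 0, "rz": 0, "gripper": -1}
    - {"tx": 0, "ty": 0, "tz": 0, "rx": 0, "ry": 0, "rz": 0, "gripper": -1}

```text
clock: 5.25
eef_pos: [497.1, 280.4, 12.0]
tcp_rot: [3.141, 0.001, 2.831]
contact_force: [-0.9, -2.0, 6.5]
opening: 0.163
```

Opening reads 13.9 mm against the 16 mm shaft, and the grip is near the tips, so I'll reopen slightly and grip 3 mm deeper.

move_arm:
  increments:
    - {"tx": 0, "ty": 0, "tz": 0, "rx": 0, "ry": 0, "rz": 0, "gripper": -0.3}
    - {"tx": 0, "ty": 0, "tz": 0, "rx": 0, "ry": 0, "rz": 0, "gripper": -0.3}
    - {"tx": 0, "ty": 0, "tz": 0.3, "rx": 0, "ry": 0, "rz": 0, "gripper": -0.3}
    - {"tx": 0, "ty": 0, "tz": 0, "rx": 0, "ry": 0, "rz": 0, "gripper": -0.3}
    - {"tx": 0, "ty": 0, "tz": 0, "rx": 0, "ry": 0, "rz": 0, "gripper": -1}
    - {"tx": 0, "ty": 0, "tz": 0, "rx": 0, "ry": 0, "rz": 0, "gripper": -1}
    - {"tx": 0, "ty": 0, "tz": 0, "rx": 0, "ry": 0, "rz": 0, "gripper": -1}
    - {"tx": 0, "ty": 0, "tz": 0, "rx": 0, "ry": 0, "rz": 0, "gripper": -1}
    - {"tx": 0, "ty": 0, "tz": 0, "rx": 0, "ry": 0, "rz": 0, "gripper": -1}
    - {"tx": 0, "ty": 0, "tz": 0, "rx": 0, "ry": 0, "rz": 0, "gripper": -1}
  squeeze: 80

```text
clock: 6.25
eef_pos: [496.6, 280.4, 8.3]
tcp_rot: [-3.142, -0.0, 2.831]
contact_force: [-1.3, 0.4, 1.4]
opening: 0.159
```

```bash
python3 -c "
from h import *
s,R,o=pose();print(o,s['contact_force'],s['opening'],s['wrist_torque'])"
```

```text
[496.61635477 280.35177916   8.29120405] [-1.33908277  0.38844341  1.35450527] 0.15897803301807212 [0.14810718 0.20712168 0.01285581]
```

move_arm:
  increments:
    - {"tx": 0, "ty": 0, "tz": -0.5, "rx": 0, "ry": 0, "rz": 0, "gripper": -1}
    - {"tx": 0, "ty": 0, "tz": -1, "rx": 0, "ry": 0, "rz": 0, "gripper": -1}
    - {"tx": 0, "ty": 0, "tz": -2, "rx": 0, "ry": 0, "rz": 0, "gripper": -1}
    - {"tx": 0, "ty": 0, "tz": -3, "rx": 0, "ry": 0, "rz": 0, "gripper": -1}
    - {"tx": 0, "ty": 0, "tz": -3, "rx": 0, "ry": 0, "rz": 0, "gripper": -1}
    - {"tx": 0, "ty": 0, "tz": -3, "rx": 0, "ry": 0, "rz": 0, "gripper": -1}
    - {"tx": 0, "ty": 0, "tz": -3, "rx": 0, "ry": 0, "rz": 0, "gripper": -1}
    - {"tx": 0, "ty": 0, "tz": -2, "rx": 0, "ry": 0, "rz": 0, "gripper": -1}

```text
clock: 7.05
eef_pos: [497.2, 280.5, 186.2]
tcp_rot: [3.14, 0.002, 2.831]
contact_force: [0.6, -0.5, -2.7]
opening: 0.156
```

```bash
python3 - <<'E'
from h import *
s,R,o=pose();print(o,s['contact_force'],s['opening'],s['wrist_torque'])
plan([436,-135,185],np.radians(100.5))
E
```

```text
[497.21484373 280.46843913 186.22201147] [ 0.57378333 -0.4779594  -2.66456834] 0.1556287765259486 [-0.0129527   0.02007018  0.01406735]
shift cm [ -6.88 -41.43   0.06] rot deg [1.500e-01 4.000e-02 6.168e+01]
```

move_arm:
  increments:
    - {"tx": -0.6, "ty": -2, "tz": 0, "rx": 0, "ry": 0, "rz": 0, "gripper": -1}
    - {"tx": -0.6, "ty": -3, "tz": 0, "rx": 0, "ry": 0, "rz": 0, "gripper": -1}
    - {"tx": -0.6, "ty": -4, "tz": 0, "rx": 0, "ry": 0, "rz": 0, "gripper": -1}
    - {"tx": -0.6, "ty": -4, "tz": 0, "rx": 0, "ry": 0, "rz": 0, "gripper": -1}
    - {"tx": -0.6, "ty": -4, "tz": 0, "rx": 0, "ry": 0, "rz": 0, "gripper": -1}
    - {"tx": -0.6, "ty": -4, "tz": 0, "rx": 0, "ry": 0, "rz": 0, "gripper": -1}
    - {"tx": -0.6, "ty": -4, "tz": 0, "rx": 0, "ry": 0, "rz": 0, "gripper": -1}
    - {"tx": -0.6, "ty": -4, "tz": 0, "rx": 0, "ry": 0, "rz": 0, "gripper": -1}
    - {"tx": -0.6, "ty": -4, "tz": 0, "rx": 0, "ry": 0, "rz": 0, "gripper": -1}
    - {"tx": -0.6, "ty": -4, "tz": 0, "rx": 0, "ry": 0, "rz": 0, "gripper": -1}
    - {"tx": -0.5, "ty": -3, "tz": 0, "rx": 0, "ry": 0, "rz": 0, "gripper": -1}
    - {"tx": -0.4, "ty": -1.4, "tz": 0, "rx": 0, "ry": 0, "rz": 0, "gripper": -1}

```text
clock: 8.25
eef_pos: [434.9, -137.2, 184.0]
tcp_rot: [-3.141, 0.001, 2.829]
contact_force: [0.1, 0.5, -3.5]
opening: 0.157
```

move_arm:
  increments:
    - {"tx": 0, "ty": 0, "tz": 0, "rx": 0, "ry": 0, "rz": 4, "gripper": -1}
    - {"tx": 0, "ty": 0, "tz": 0, "rx": 0, "ry": 0, "rz": 7, "gripper": -1}
    - {"tx": 0, "ty": 0, "tz": 0, "rx": 0, "ry": 0, "rz": 8, "gripper": -1}
    - {"tx": 0, "ty": 0, "tz": 0, "rx": 0, "ry": 0, "rz": 8, "gripper": -1}
    - {"tx": 0, "ty": 0, "tz": 0, "rx": 0, "ry": 0, "rz": 8, "gripper": -1}
    - {"tx": 0, "ty": 0, "tz": 0, "rx": 0, "ry": 0, "rz": 8, "gripper": -1}
    - {"tx": 0, "ty": 0, "tz": 0, "rx": 0, "ry": 0, "rz": 8, "gripper": -1}
    - {"tx": 0, "ty": 0, "tz": 0, "rx": 0, "ry": 0, "rz": 7, "gripper": -1}
    - {"tx": 0, "ty": 0, "tz": 0, "rx": 0, "ry": 0, "rz": 3.7, "gripper": -1}
    - {"tx": 0, "ty": 0, "tz": 0, "rx": 0, "ry": 0, "rz": 0, "gripper": -1}

```text
clock: 9.25
eef_pos: [435.5, -135.0, 183.8]
tcp_rot: [3.141, 0.0, 1.753]
contact_force: [-0.2, 0.6, -3.0]
opening: 0.155
```

```bash
python3 - <<'E'
from h import *
c=cam('wrist'); im,d=r.grab_frame('wrist'); W=xyz(c,d)
np.savez('fx.npz',im=im,W=W)
s,R,o=pose(); print(o.round(1),s['tcp_rot'],s['opening'],s['clock'],s['qpos'].round(2))
for n,z in [('cradle',50),('flap_hinge',50),('flap_bar',50),('fixture',0)]:
    for e in r.place_of(n,'wrist')[:2]: print(n,e['confidence'],onz(c,e['location'][1],e['location'][0],z).round(1),e['location'])
save('w4',im)
E
```

```text
[ 435.6 -135.   183.7] [3.14127449e+00 2.66078814e-04 1.75535269e+00] 0.15084891362213038 9.3 [-0.3   0.15  2.03 -0.    0.96 -0.49]
flap_bar 0.91 [628.1 -93.9  50. ] [176.7, 453.9]
fixture 0.77 [ 521.7 -117.3    0. ] [169.6, 333.3]
```

View pics/w4.png

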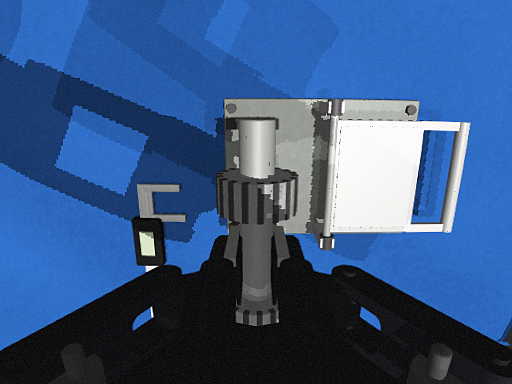

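The shaft is held level with its gears at (257,195) and (257,315), and it hides the V-blocks. The flap plate (375,175), hinge line (column 328) and bar (455,177) are visible, so I'll fit the fixture to the flap's points and the shaft to its own.

```bash
python3 - <<'E'
from h import *
D=np.load('fx.npz'); im=D['im'];W=D['W']; s,R,o=pose()
yaw=np.radians(10.5); X=np.array([np.cos(yaw),np.sin(yaw)]);Y=np.array([-X[1],X[0]])
L=(W[...,:2]-np.array([435.6,-135]))@np.c_[X,Y]; Z=W[...,2]
def rect(name,m):
    P=W[m][:,:2]; n=cv2.minAreaRect(P.astype(np.float32)); print(name,m.sum(),'L',np.percentile(L[m],[.5,99.5],axis=0).round(1).tolist(),'z',np.median(Z[m]).round(1),'rect',np.round(n[0]+n[1]+(n[2],),1))
cc,rr=np.meshgrid(np.arange(512),np.arange(384))
bar=(cc>430)&(cc<475)&(rr>128)&(rr<226)&(Z>44)&(Z<64)&(L[...,0]>180)
rect('bar',bar)
# per-row bar axis fit
xs=L[bar][:,0];ys=L[bar][:,1]; p=np.polyfit(ys,xs,1); print('bar line dx/dy',p, 'top z',np.percentile(Z[bar],95).round(1))
fl=(cc>330)&(cc<475)&(rr>110)&(rr<245)&(Z>42)&(Z<64); rect('flap',fl)
pl=(cc>338)&(cc<412)&(rr>118)&(rr<228)&(Z>42)&(Z<64); rect('plate',pl)
base=(cc>210)&(cc<430)&(rr>90)&(rr<250)&(Z>7)&(Z<17); rect('base',base)
hg=(cc>315)&(cc<345)&(rr>95)&(rr<252)&(Z>40)&(Z<70); rect('hinge',hg)
# base edges
for a,b,nm in [(0,0,'x-'),(0,1,'x+'),(1,1,'y+')]:
    pass
yy=L[base]
for lo in range(-60,80,20):
    m=(yy[:,1]>lo)&(yy[:,1]<lo+20)
    if m.sum()>20: print('y',lo,'xrange',np.percentile(yy[m,0],[.5,99.5]).round(1))
for lo in range(-20,180,25):
    m=(yy[:,0]>lo)&(yy[:,0]<lo+25)
    if m.sum()>20: print('x',lo,'yrange',np.percentile(yy[m,1],[.5,99.5]).round(1))
# shaft in tool frame
T=(W-o)@R; m=(abs(T[...,1])<25)&(T[...,2]<20)&(T[...,2]>-45)&(cc>210)&(cc<305)&(rr>112)&(rr<328)
t=T[m]
for lo in range(-70,70,10):
    k=t[(t[:,0]>lo)&(t[:,0]<lo+10)]
    if len(k)>20: print('sx',lo,len(k),'x',k[:,0].min().round(1),k[:,0].max().round(1),'y',np.percentile(k[:,1],[1,50,99]).round(1),'z',np.percentile(k[:,2],[2,50]).round(1))
E
```

```text
bar 1357 L [[181.5, -44.7], [201.7, 52.2]] z 54.0 rect [623.2 -96.5  21.6  97.7   9.9]
bar line dx/dy [1.30605180e-02 1.94115709e+02] top z 56.1
flap 11754 L [[70.2, -51.0], [200.3, 62.8]] z 53.2 rect [ 570.6 -104.4  133.4  130.    14.1]
plate 7815 L [[77.9, -46.1], [155.0, 58.4]] z 53.2 rect [ 550.6 -107.9   77.2  110.7   14.4]
base 8691 L [[-32.0, -70.4], [169.1, 78.6]] z 12.0 rect [ 503.1 -118.5  204.8  149.7   10.1]
hinge 2726 L [[64.7, -68.5], [88.1, 76.6]] z 53.4 rect [ 510.8 -117.5   24.7  146.5   10.3]
y -60 xrange [-32.1  76.5]
y -40 xrange [47.4 76.7]
y -20 xrange [47.1 76.6]
y 0 xrange [-32.2  76.5]
y 20 xrange [-32.1  76.6]
y 40 xrange [-32.3 166.5]
y 60 xrange [-31.8 170.6]
x -20 yrange [ 7.8 78.6]
x 5 yrange [-59.6  78.6]
x 30 yrange [-70.1  78.7]
x 55 yrange [-69.   77.8]
x 80 yrange [-70.9  78.2]
x 105 yrange [-71.1  77.7]
x 130 yrange [-71.   78.1]
x 155 yrange [-70.2  77.6]
sx -30 978 x -27.1 -20.0 y [-8.6  1.  10.6] z [-32.7 -29.4]
sx -20 596 x -20.0 -10.0 y [-6.9  1.   8.7] z [-36.9 -21.2]
sx -10 840 x -10.0 -0.0 y [-7.1  1.5  9.6] z [-43.7 -21.8]
sx 0 1563 x 0.0 10.0 y [-18.6   1.5  21. ] z [-42.3 -21.6]
sx 10 1785 x 10.0 19.4 y [-14.3   1.5  18.3] z [-44.5 -22. ]
sx 20 1223 x 23.0 30.0 y [-15.9   1.5  19.2] z [-32.8 -30.2]
sx 30 2678 x 30.0 40.0 y [-16.    1.5  19.1] z [-32.8 -28.5]
sx 40 857 x 40.0 50.0 y [-6.4  1.5  9.4] z [-23.  -20.7]
sx 50 901 x 50.0 60.0 y [-6.2  1.5  9.3] z [-22.8 -20.8]
sx 60 361 x 60.0 63.7 y [-6.   1.5  9.1] z [-22.6 -20.4]
```

```bash
python3 - <<'E'
from h import *
a=np.radians(10.0); X=np.array([np.cos(a),np.sin(a)]);Y=np.array([-X[1],X[0]])
for n in ['scene','side']:
    D=np.load(n+'.npz'); m=r.camera_model(n); W=xyz((m,D['R'],D['o']),D['d'])
    L=(W[...,:2]-np.array([429.2,-131.5]))@np.c_[X,Y]; Z=W[...,2]
    for lo,hi in [(-75,-25),(25,75)]:
        k=(abs(L[...,0])<45)&(L[...,1]>lo)&(L[...,1]<hi)&(Z>25)&(Z<70)
        print(n,'V',k.sum(),np.percentile(L[k],[3,50,97],axis=0).round(1).tolist(),np.percentile(Z[k],97).round())
    k=(L[...,0]>-60)&(L[...,0]<180)&(abs(L[...,1])<100)&(Z>7)&(Z<17); q=cv2.minAreaRect(W[k][:,:2].astype(np.float32)); print('base',np.round(q[0]+q[1]+(q[2],),1))
    k=(L[...,0]>185)&(L[...,0]<225)&(abs(L[...,1])<40)&(Z>38)&(Z<70); print('bar',np.percentile(L[k],[5,50,95],axis=0).round(1).tolist())
E
```

```text
scene V 87 [[-16.0, -56.5], [1.5, -52.2], [24.3, -46.4]] 57.0
scene V 94 [[-18.9, 45.2], [1.6, 49.2], [24.6, 55.3]] 57.0
base [ 502.8 -118.2  206.3  150.9   10.4]
bar [[197.5, -36.2], [203.9, -1.5], [207.9, 35.7]]
side V 116 [[-21.4, -57.1], [2.4, -53.9], [21.2, -46.0]] 55.0
side V 114 [[-22.3, 44.7], [0.8, 48.1], [20.2, 55.1]] 55.0
base [ 500.4 -119.7  209.9  150.3    9.8]
bar [[193.1, -36.5], [197.6, -1.5], [203.4, 36.2]]
```

move_arm:
  increments:
    - {"tx": 0.3, "ty": -0.6, "tz": 1, "rx": 0, "ry": 0, "rz": 0.5, "gripper": -1}
    - {"tx": 0, "ty": 0, "tz": 2, "rx": 0, "ry": 0, "rz": 0, "gripper": -1}
    - {"tx": 0, "ty": 0, "tz": 3, "rx": 0, "ry": 0, "rz": 0, "gripper": -1}
    - {"tx": 0, "ty": 0, "tz": 3, "rx": 0, "ry": 0, "rz": 0, "gripper": -1}
    - {"tx": 0, "ty": 0, "tz": 2, "rx": 0, "ry": 0, "rz": 0, "gripper": -1}
    - {"tx": 0, "ty": 0, "tz": 1.2, "rx": 0, "ry": 0, "rz": 0, "gripper": -1}
    - {"tx": 0, "ty": 0, "tz": 0.6, "rx": 0, "ry": 0, "rz": 0, "gripper": -1}
    - {"tx": 0, "ty": 0, "tz": 0, "rx": 0, "ry": 0, "rz": 0, "gripper": -1}
    - {"tx": 0, "ty": 0, "tz": 0, "rx": 0, "ry": 0, "rz": 0, "gripper": -1}
    - {"tx": 0, "ty": 0, "tz": 0, "rx": 0, "ry": 0, "rz": 0, "gripper": -1}

```text
clock: 10.5
eef_pos: [429.9, -133.3, 56.1]
tcp_rot: [3.14, 0.001, 1.745]
contact_force: [0.2, -0.0, -3.5]
opening: 0.159
```

```bash
python3 - <<'E'
from h import *
s,R,o=pose(); print(o.round(1),s['tcp_rot'],s['contact_force'].round(1))
i1,_=r.grab_frame('scene'); i2,_=r.grab_frame('side'); i3,_=r.grab_frame('wrist')
a=cv2.resize(i1[170:270,165:265],(400,400),interpolation=2); b=cv2.resize(i2[180:280,235:335],(400,400),interpolation=2)
save('w5',np.hstack([a,b])); save('w5w',i3)
E
```

```text
[ 429.9 -133.3   56.1] [3.14015229e+00 7.74823834e-04 1.74505152e+00] [ 0.2 -0.  -3.5]
```

View pics/w5w.png

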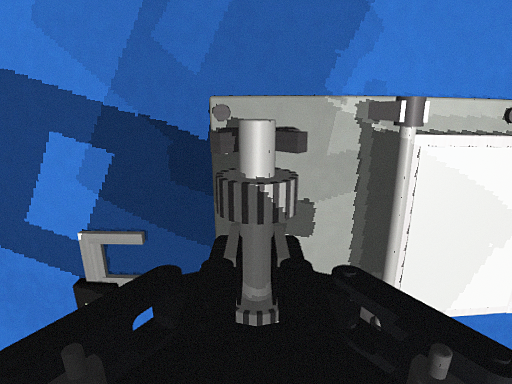

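View pics/w5.png

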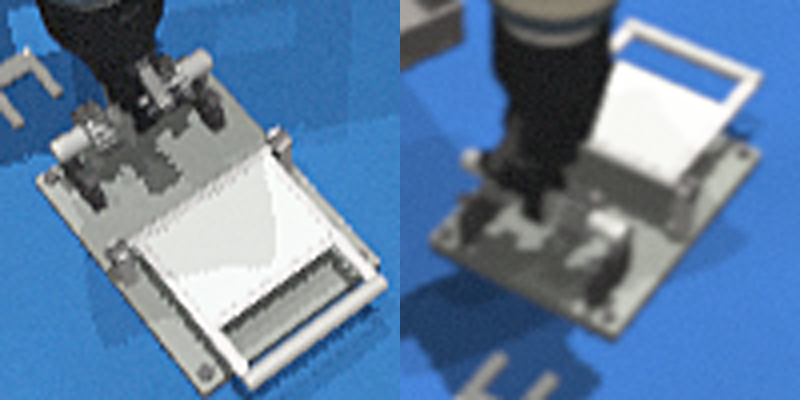

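Wrist view: the far V-block (columns 210–307, row 140) is centred on the shaft (column 257), and the gear is inside the block. The scene and side crops agree. I'll lower gently.

move_arm:
  increments:
    - {"tx": 0, "ty": 0, "tz": 0.6, "rx": 0, "ry": 0, "rz": 0, "gripper": -1}
    - {"tx": 0, "ty": 0, "tz": 0.5, "rx": 0, "ry": 0, "rz": 0, "gripper": -1}
    - {"tx": 0, "ty": 0, "tz": 0.4, "rx": 0, "ry": 0, "rz": 0, "gripper": -1}
    - {"tx": 0, "ty": 0, "tz": 0.2, "rx": 0, "ry": 0, "rz": 0, "gripper": -1}
    - {"tx": 0, "ty": 0, "tz": 0, "rx": 0, "ry": 0, "rz": 0, "gripper": -1}
    - {"tx": 0, "ty": 0, "tz": 0, "rx": 0, "ry": 0, "rz": 0, "gripper": -1}

```text
clock: 11.25
eef_pos: [429.5, -133.1, 38.3]
tcp_rot: [3.141, 0.0, 1.745]
contact_force: [1.5, 0.2, -2.8]
opening: 0.157
```

move_arm:
  increments:
    - {"tx": 0, "ty": 0, "tz": 0.1, "rx": 0, "ry": 0, "rz": 0, "gripper": -1}
    - {"tx": 0, "ty": 0, "tz": 0, "rx": 0, "ry": 0, "rz": 0, "gripper": -1}
    - {"tx": 0, "ty": 0, "tz": 0, "rx": 0, "ry": 0, "rz": 0, "gripper": -1}

```text
clock: 11.55
eef_pos: [429.9, -133.2, 37.6]
tcp_rot: [3.14, 0.001, 1.745]
contact_force: [3.1, 1.1, 0.5]
opening: 0.155
```

move_arm:
  increments:
    - {"tx": 0, "ty": 0, "tz": 0.1, "rx": 0, "ry": 0, "rz": 0, "gripper": -1}
    - {"tx": 0, "ty": 0, "tz": 0, "rx": 0, "ry": 0, "rz": 0, "gripper": -1}
    - {"tx": 0, "ty": 0, "tz": 0, "rx": 0, "ry": 0, "rz": 0, "gripper": -1}

```text
clock: 11.85
eef_pos: [430.6, -133.3, 36.9]
tcp_rot: [3.139, 0.001, 1.745]
contact_force: [2.7, 1.7, 6.7]
opening: 0.155
```

Contact is about 10 N over the held weight, so the shaft is seated. Releasing.

move_arm:
  increments:
    - {"tx": 0, "ty": 0, "tz": 0, "rx": 0, "ry": 0, "rz": 0, "gripper": -0.6}
    - {"tx": 0, "ty": 0, "tz": 0, "rx": 0, "ry": 0, "rz": 0, "gripper": -0.5}
    - {"tx": 0, "ty": 0, "tz": 0, "rx": 0, "ry": 0, "rz": 0, "gripper": -0.3}
    - {"tx": 0, "ty": 0, "tz": 0, "rx": 0, "ry": 0, "rz": 0, "gripper": -0.2}
    - {"tx": 0, "ty": 0, "tz": 0, "rx": 0, "ry": 0, "rz": 0, "gripper": -0.2}
    - {"tx": 0, "ty": 0, "tz": -1, "rx": 0, "ry": 0, "rz": 0, "gripper": -0.2}
    - {"tx": 0, "ty": 0, "tz": -3, "rx": 0, "ry": 0, "rz": 0, "gripper": -0.2}
    - {"tx": 0, "ty": 0, "tz": -3, "rx": 0, "ry": 0, "rz": 0, "gripper": -0.2}
    - {"tx": 0, "ty": 0, "tz": -4, "rx": 0, "ry": 0, "rz": 0, "gripper": -0.2}
    - {"tx": 0, "ty": 0, "tz": -1, "rx": 0, "ry": 0, "rz": 0, "gripper": -0.2}
    - {"tx": 0, "ty": 0, "tz": 0, "rx": 0, "ry": 0, "rz": 0, "gripper": -0.2}

```text
clock: 12.95
eef_pos: [430.5, -133.4, 158.3]
tcp_rot: [3.138, 0.002, 1.745]
contact_force: [-0.2, -0.3, -0.5]
opening: 0.401
```

```bash
python3 - <<'E'
from h import *
c=cam('wrist'); im,d=r.grab_frame('wrist'); W=xyz(c,d); Z=W[...,2]
s,R,o=pose(); print(o.round(1),s['tcp_rot'],s['opening'],s['contact_force'].round(1))
a=np.radians(10.0); X=np.array([np.cos(a),np.sin(a)]);Y=np.array([-X[1],X[0]])
L=(W[...,:2]-np.array([429.2,-131.5]))@np.c_[X,Y]
for lo in range(-65,70,10):
    k=(abs(L[...,0])<22)&(L[...,1]>lo)&(L[...,1]<lo+10)&(Z>44)&(Z<80)
    if k.sum()>20: print(lo,k.sum(),'x',np.percentile(L[k][:,0],[2,98]).round(1),'z',np.percentile(Z[k],[95]).round(1))
k=(L[...,0]>185)&(L[...,0]<215)&(abs(L[...,1])<40)&(Z>40)&(Z<70); print('bar',np.percentile(L[k],[5,50,95],axis=0).round(1).tolist(),np.percentile(Z[k],95).round(1))
save('w6',im)
E
```

```text
[ 429.5 -133.1  156.8] [3.14010758e+00 7.72776705e-04 1.74507847e+00] 0.3986031426032353 [ 0.1  0.9 -0.4]
-65 174 x [-17.9  19.7] z [57.9]
-55 490 x [-18.7  21.2] z [57.9]
-45 172 x [-13.7  20.1] z [68.5]
-35 446 x [-14.7  20.8] z [68.5]
-25 500 x [-13.5  19.8] z [68.]
-15 189 x [-3.8 10.2] z [58.2]
-5 194 x [-4.6 10.1] z [58.2]
5 210 x [-4.6 10. ] z [58.4]
15 271 x [-13.5  19.8] z [68.4]
25 538 x [-14.3  20.5] z [68.6]
35 413 x [-14.   19.5] z [67.9]
45 631 x [-20.1  20.9] z [57.8]
55 204 x [-15.5  20.4] z [58.3]
bar [[196.5, -35.1], [199.3, 2.3], [205.5, 36.5]] 55.9
```

View pics/w6.png

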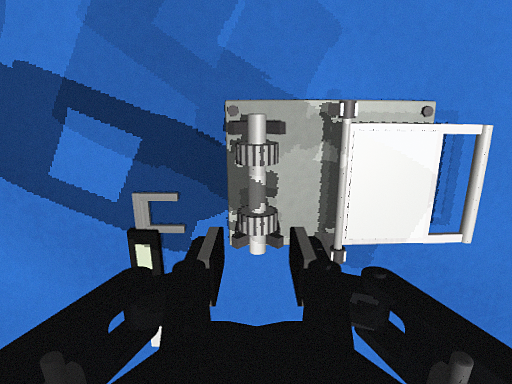

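The picture shows the shaft lying in both V-blocks, at (257,128) and (257,238), gears between them, top level at 58 mm along its whole length. The bar is at column 480. Now to the bar.

move_arm:
  increments:
    - {"tx": 0.2, "ty": 2, "tz": 0, "rx": 0, "ry": 0, "rz": 0, "gripper": -0.25}
    - {"tx": 0, "ty": 4, "tz": 0, "rx": 0, "ry": 0, "rz": 0, "gripper": -0.25}
    - {"tx": 0, "ty": 4, "tz": 0, "rx": 0, "ry": 0, "rz": 0, "gripper": -0.25}
    - {"tx": 0, "ty": 4, "tz": 0, "rx": 0, "ry": 0, "rz": 0, "gripper": -0.25}
    - {"tx": 0, "ty": 4, "tz": 0, "rx": 0, "ry": 0, "rz": 0, "gripper": -0.25}
    - {"tx": 0, "ty": 2, "tz": 1, "rx": 0, "ry": 0, "rz": 0, "gripper": -0.25}
    - {"tx": 0, "ty": 0, "tz": 3, "rx": 0, "ry": 0, "rz": 0, "gripper": -0.25}
    - {"tx": 0, "ty": 0, "tz": 3, "rx": 0, "ry": 0, "rz": 0, "gripper": -0.25}
    - {"tx": 0, "ty": 0, "tz": 1.5, "rx": 0, "ry": 0, "rz": 0, "gripper": -0.25}
    - {"tx": 0, "ty": 0, "tz": 0, "rx": 0, "ry": 0, "rz": 0, "gripper": -0.25}
    - {"tx": 0, "ty": 0, "tz": 0, "rx": 0, "ry": 0, "rz": 0, "gripper": -0.25}

```text
clock: 14.1
eef_pos: [625.7, -96.5, 71.1]
tcp_rot: [-3.141, -0.0, 1.745]
contact_force: [0.3, -0.7, 0.5]
opening: 0.377
```

```bash
python3 - <<'E'
from h import *
c=cam('wrist'); im,d=r.grab_frame('wrist'); W=xyz(c,d); Z=W[...,2]
s,R,o=pose(); print(o.round(1),s['tcp_rot'],s['opening'],s['contact_force'].round(1))
T=(W-o)@R
k=(abs(T[...,1])<16)&(Z>46)&(Z<66)&(T[...,0]>12)&(T[...,0]<48)
print(k.sum(),np.percentile(T[k],[2,50,98],axis=0).round(1).tolist(),np.percentile(Z[k],95))
for lo in range(10,55,10):
    m=k&(T[...,0]>lo)&(T[...,0]<lo+10)
    if m.sum()>10: print(lo,m.sum(),np.percentile(T[m][:,1],[2,98]).round(1))
save('w7',im)
E
```

```text
[626.4 -96.6  72.1] [3.14069987e+00 3.11459679e-04 1.74496098e+00] 0.37604309051225626 [ 0.3  0.2 -0.1]
1360 [[12.8, -3.5, 15.5], [31.0, 2.6, 17.3], [47.7, 8.3, 21.1]] 56.26639356867287
10 279 [-3.   8.5]
20 363 [-3.   8.4]
30 377 [-2.9  8.2]
40 341 [-12.2   8.1]
```

View pics/w7.png

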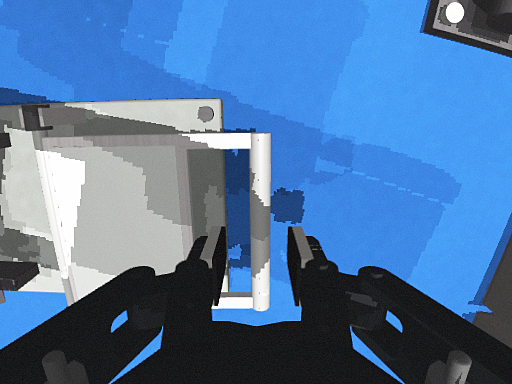

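The bar (column 260) lies between the open fingers (218 and 295), with free gaps on both sides. Descend and grip it.

move_arm:
  increments:
    - {"tx": 0, "ty": 0.1, "tz": 1, "rx": 0, "ry": 0, "rz": 0, "gripper": -0.25}
    - {"tx": 0, "ty": 0, "tz": 1, "rx": 0, "ry": 0, "rz": 0, "gripper": -0.25}
    - {"tx": 0, "ty": 0, "tz": 1, "rx": 0, "ry": 0, "rz": 0, "gripper": -0.25}
    - {"tx": 0, "ty": 0, "tz": 0.8, "rx": 0, "ry": 0, "rz": 0, "gripper": -0.25}
    - {"tx": 0, "ty": 0, "tz": 0.2, "rx": 0, "ry": 0, "rz": 0, "gripper": -0.25}
    - {"tx": 0, "ty": 0, "tz": 0, "rx": 0, "ry": 0, "rz": 0, "gripper": -0.25}
    - {"tx": 0, "ty": 0, "tz": 0, "rx": 0, "ry": 0, "rz": 0, "gripper": -1}
    - {"tx": 0, "ty": 0, "tz": 0, "rx": 0, "ry": 0, "rz": 0, "gripper": -1}
    - {"tx": 0, "ty": 0, "tz": 0, "rx": 0, "ry": 0, "rz": 0, "gripper": -1}
    - {"tx": 0, "ty": 0, "tz": 0, "rx": 0, "ry": 0, "rz": 0, "gripper": -1}
    - {"tx": 0, "ty": 0, "tz": 0, "rx": 0, "ry": 0, "rz": 0, "gripper": -1}
    - {"tx": 0, "ty": 0, "tz": 0, "rx": 0, "ry": 0, "rz": 0, "gripper": -1}
  squeeze: 40

```text
clock: 15.35
eef_pos: [627.8, -96.2, 31.7]
tcp_rot: [3.14, 0.0, 1.745]
contact_force: [6.0, 1.8, 0.2]
opening: 0.121
```

move_arm:
  increments:
    - {"tx": 0, "ty": -0.05, "tz": -1.09, "rx": 0, "ry": 0, "rz": 0, "gripper": -1}
    - {"tx": 0, "ty": -0.14, "tz": -1.08, "rx": 0, "ry": 0, "rz": 0, "gripper": -1}
    - {"tx": 0, "ty": -0.24, "tz": -1.06, "rx": 0, "ry": 0, "rz": 0, "gripper": -1}
    - {"tx": 0, "ty": -0.33, "tz": -1.04, "rx": 0, "ry": 0, "rz": 0, "gripper": -1}
    - {"tx": 0, "ty": -0.42, "tz": -1.01, "rx": 0, "ry": 0, "rz": 0, "gripper": -1}
    - {"tx": 0, "ty": -0.5, "tz": -0.97, "rx": 0, "ry": 0, "rz": 0, "gripper": -1}
    - {"tx": 0, "ty": 0, "tz": 0, "rx": 0, "ry": 0, "rz": 0, "gripper": -1}

```text
clock: 16.05
eef_pos: [612.3, -99.1, 95.8]
tcp_rot: [3.137, 0.001, 1.745]
contact_force: [7.1, 3.1, 1.0]
opening: 0.122
```

move_arm:
  increments:
    - {"tx": 0, "ty": -0.59, "tz": -0.92, "rx": 0, "ry": 0, "rz": 0, "gripper": -1}
    - {"tx": 0, "ty": -0.66, "tz": -0.87, "rx": 0, "ry": 0, "rz": 0, "gripper": -1}
    - {"tx": 0, "ty": -0.74, "tz": -0.8, "rx": 0, "ry": 0, "rz": 0, "gripper": -1}
    - {"tx": 0, "ty": -0.8, "tz": -0.74, "rx": 0, "ry": 0, "rz": 0, "gripper": -1}
    - {"tx": 0, "ty": -0.87, "tz": -0.66, "rx": 0, "ry": 0, "rz": 0, "gripper": -1}
    - {"tx": 0, "ty": -0.92, "tz": -0.59, "rx": 0, "ry": 0, "rz": 0, "gripper": -1}
    - {"tx": 0, "ty": 0, "tz": 0, "rx": 0, "ry": 0, "rz": 0, "gripper": -1}
    - {"tx": 0, "ty": 0, "tz": 0, "rx": 0, "ry": 0, "rz": 0, "gripper": -1}
    - {"tx": 0, "ty": 0, "tz": 0, "rx": 0, "ry": 0, "rz": 0, "gripper": -1}

```text
clock: 16.95
eef_pos: [570.6, -106.8, 143.1]
tcp_rot: [3.13, 0.002, 1.744]
contact_force: [11.5, 6.5, 14.2]
opening: 0.122
```

```bash
python3 - <<'E'
from h import *
s,R,o=pose(); print(o.round(1),s['tcp_rot'],s['opening'],s['contact_force'].round(1),s['clock'])
a=np.radians(10.0); X=np.array([np.cos(a),np.sin(a)]);Y=np.array([-X[1],X[0]])
ims=[]
for n in ['scene','side','wrist']:
    c=cam(n); im,d=r.grab_frame(n); W=xyz(c,d); Z=W[...,2]; ims.append(im)
    L=(W[...,:2]-np.array([430.2,-131.3]))@np.c_[X,Y]
    # plate: project to (x,z) rel hinge (75,50)
    k=(L[...,0]>80)&(L[...,0]<135)&(abs(L[...,1])<45)&(Z>62)&(Z<150)
    q=np.c_[L[k][:,0]-75,Z[k]-50]; rad=np.hypot(*q.T); m=(rad>20)&(rad<85); q=q[m]
    if len(q)>30:
        l=cv2.fitLine(q.astype(np.float32),cv2.DIST_HUBER,0,.01,.01).ravel(); print(n,len(q),'line ang',np.degrees(np.arctan2(l[1],l[0])).round(1),'median polar',np.median(np.degrees(np.arctan2(q[:,1],q[:,0]))).round(1))
    k=(abs(L[...,0])<22)&(abs(L[...,1])<60)&(Z>52)&(Z<72)
    for lo in (-65,-55,-10,0,45,55):
        m=k&(L[...,1]>lo)&(L[...,1]<lo+10); 
        if m.sum()>5: print('  shaft',lo,np.percentile(Z[m],90).round(1))
sc=ims[0][170:270,165:265]; si=ims[1][170:270,235:335]
save('w8',np.hstack([cv2.resize(sc,(400,400),interpolation=2),cv2.resize(si,(400,400),interpolation=2)]))
E
```

```text
[ 570.6 -106.8  143.1] [3.12997962e+00 2.15733980e-03 1.74449534e+00] 0.12228028703414415 [11.5  6.5 14.2] 16.95
scene 61 line ang 57.5 median polar 60.1
  shaft -65 56.9
  shaft -55 57.7
  shaft -10 56.9
  shaft 0 59.0
side 720 line ang 57.5 median polar 60.0
  shaft -65 55.8
  shaft -55 57.2
  shaft -10 57.5
  shaft 0 58.0
  shaft 45 57.9
  shaft 55 59.4
wrist 4144 line ang 57.3 median polar 59.6
  shaft -65 57.9
  shaft -55 57.8
  shaft -10 58.1
  shaft 0 58.0
  shaft 45 58.1
  shaft 55 58.1
```

View pics/w8.png

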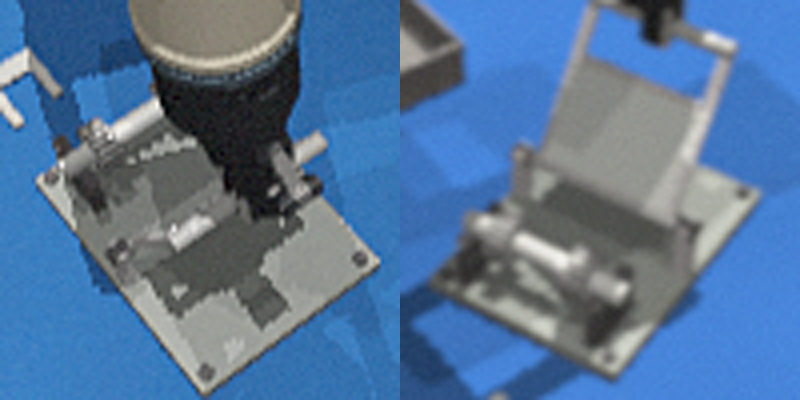

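All three cameras give about 57.5°, and the shaft still lies level in both notches. There is an outward radial push of about 19 N, so I'll nudge up a little and outward to relieve it.

move_arm:
  increments:
    - {"tx": 0, "ty": -0.15, "tz": -0.25, "rx": 0, "ry": 0, "rz": 0, "gripper": -1}
    - {"tx": 0, "ty": -0.15, "tz": -0.25, "rx": 0, "ry": 0, "rz": 0, "gripper": -1}
    - {"tx": 0, "ty": 0, "tz": 0, "rx": 0, "ry": 0, "rz": 0, "gripper": -1}
    - {"tx": 0, "ty": 0, "tz": 0, "rx": 0, "ry": 0, "rz": 0, "gripper": -1}
    - {"tx": 0, "ty": 0, "tz": 0, "rx": 0, "ry": 0, "rz": 0, "gripper": -1}

```text
clock: 17.6
eef_pos: [565.4, -107.7, 146.5]
tcp_rot: [3.135, 0.002, 1.745]
contact_force: [8.2, 3.9, 7.2]
opening: 0.12
```

```bash
cat > ang.py <<'E'
from h import *
s,R,o=pose(); print(o.round(1),s['tcp_rot'],s['opening'],s['contact_force'].round(1),s['wrist_torque'].round(2),s['clock'],abs(s['qvel']).max().round(4))
a=np.radians(10.0); X=np.array([np.cos(a),np.sin(a)]);Y=np.array([-X[1],X[0]])
ims=[]
for n in ['side','wrist']:
    c=cam(n); im,d=r.grab_frame(n); W=xyz(c,d); Z=W[...,2]; ims.append(im)
    L=(W[...,:2]-np.array([430.2,-131.3]))@np.c_[X,Y]
    k=(L[...,0]>80)&(L[...,0]<135)&(abs(L[...,1])<45)&(Z>62)&(Z<150)
    q=np.c_[L[k][:,0]-75,Z[k]-50]; rad=np.hypot(*q.T); q=q[(rad>20)&(rad<85)]
    l=cv2.fitLine(q.astype(np.float32),cv2.DIST_HUBER,0,.01,.01).ravel(); n_=np.array([-l[1],l[0]]); print(n,len(q),'line ang',np.degrees(np.arctan2(l[1],l[0])).round(1),'offset from hinge',((l[2:]@n_)).round(1))
    k=(L[...,0]>115)&(L[...,0]<165)&(abs(L[...,1])>20)&(abs(L[...,1])<48)&(Z>142)&(Z<175)
    if k.sum()>10: print('bar pts',k.sum(),np.percentile(np.c_[L[k],Z[k]],[5,50,95],axis=0).round(1).tolist())
    k=(abs(L[...,0])<12)&(abs(L[...,1])<62)&(Z>52)&(Z<62); print('shaft y/z', np.percentile(np.c_[L[k],Z[k]],[2,50,98],axis=0).round(1).tolist())
save('w9',ims[1])
E
python3 ang.py
```

```text
[ 565.4 -107.7  146.5] [3.13483810e+00 1.62009488e-03 1.74474875e+00] 0.12008938810550021 [8.2 3.9 7.2] [ 0.47 -1.61  0.08] 17.6 0.0013
side 701 line ang 60.1 offset from hinge 2.6
bar pts 87 [[128.7, -46.5, 149.2], [132.0, -24.2, 160.6], [138.7, 46.5, 164.0]]
shaft y/z [[-10.6, -59.6, 52.4], [-2.4, -4.1, 55.8], [8.1, 60.3, 61.5]]
wrist 3575 line ang 60.2 offset from hinge 2.1
bar pts 2433 [[132.7, -37.1, 160.0], [138.4, 28.1, 163.9], [143.9, 46.4, 165.4]]
shaft y/z [[-10.9, -59.6, 52.3], [4.5, 3.4, 56.8], [9.9, 59.8, 59.9]]
```

View pics/w9.png

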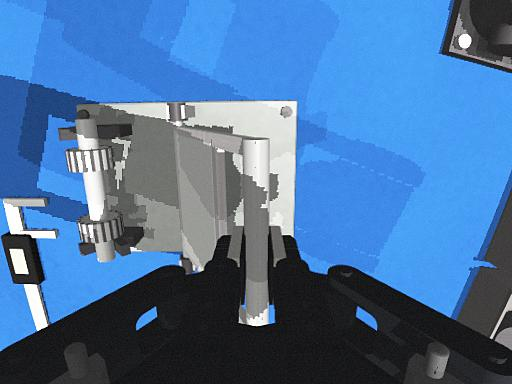

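60.1° from two cameras. The wrist view shows the bar between the pads (column 257) and the shaft in both blocks (90,130 and 100,245). I'll hold for half a second and re-check that it's steady.

move_arm:
  increments:
    - {"tx": 0, "ty": 0, "tz": 0, "rx": 0, "ry": 0, "rz": 0, "gripper": -1}
    - {"tx": 0, "ty": 0, "tz": 0, "rx": 0, "ry": 0, "rz": 0, "gripper": -1}
    - {"tx": 0, "ty": 0, "tz": 0, "rx": 0, "ry": 0, "rz": 0, "gripper": -1}
    - {"tx": 0, "ty": 0, "tz": 0, "rx": 0, "ry": 0, "rz": 0, "gripper": -1}
    - {"tx": 0, "ty": 0, "tz": 0, "rx": 0, "ry": 0, "rz": 0, "gripper": -1}

```text
clock: 18.2
eef_pos: [565.5, -107.7, 146.5]
tcp_rot: [3.135, 0.002, 1.745]
contact_force: [7.9, 2.9, 7.1]
opening: 0.127
```

```bash
python3 ang.py && python3 -c "
from rig import r
print(r.sign_off())"
```

```text
[ 565.5 -107.7  146.5] [3.13478692e+00 1.61767732e-03 1.74475362e+00] 0.12671539067023063 [7.9 2.9 7.1] [ 0.56 -1.6   0.11] 18.2 0.0022
side 715 line ang 59.9 offset from hinge 2.8
bar pts 89 [[129.6, -47.1, 148.9], [133.0, -23.7, 159.8], [137.4, 46.7, 164.6]]
shaft y/z [[-11.5, -60.9, 52.2], [-2.3, -3.9, 55.9], [10.9, 57.6, 61.6]]
wrist 3599 line ang 60.1 offset from hinge 2.2
bar pts 2451 [[132.6, -37.1, 159.7], [138.4, 28.1, 163.8], [143.8, 46.4, 165.4]]
shaft y/z [[-10.3, -59.5, 52.3], [4.5, 3.6, 56.7], [9.9, 59.8, 59.6]]
the job is handed in; nothing more can be done
None
```

I handed the job in at about 18 s. The steel two-gear shaft lies in both V-blocks with its gears between them, and the gripper is holding the flap up by its bar at about 60°.

- **Shaft:** after release its top measured a level 58 mm along its whole length. It was still lying so in the last views, with the flap up.
- **Flap:** the side and wrist cameras gave 59.9° and 60.1°. The pose did not change over a further half second of holding.
- **Other parts:** I never touched the bystanders or the orange look-alikes, but I did not check their positions again at the end.

Some checks were off:
- **First move call:** it was refused as invalid input, and I sent it again with every field filled in.
- **First grip on the shaft:** it was near the fingertips, so I regripped 3 mm deeper before lifting.
- **Gripper opening:** it read about 2 mm under the true diameters of both the shaft and the bar.
- **Force on the bar:** the flap first stopped at 57.5° with about 19 N pushing outward. I nudged it up and out to 60°, and about 11 N remains. I did not find the cause; the bar seems to have slid a few millimetres towards the fingertips, but it held steady.

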